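Turn the coffee-capsule tray round in its sleeve

TASK

The wooden coffee-capsule tray was put into its sleeve the wrong way round, with its full-height end sticking out. Slide it right out, turn it end for end, and slide it back in, full-height end first, all the way home against the back of the sleeve, so that the scooped end with the low front faces out. Keep the tray upright and do not shift the things standing round about.

Things in the scene. Friction and masses are not known exactly. Their poses are not given: they have to be found in the camera images.
- sleeve: Dark wooden sleeve screwed to the worktop: tunnel 134 long x 80 wide x 48 mm high with roof and closed back, open below (the tray slides on the worktop, z = 0). Inside 130 deep, 72 wide, 44 high. Origin: centre of its underside; x along the tunnel from the mouth (x = -67 mm) to the back (inner face x = +63 mm), z up. Steel feet 3 mm high reach y = +-55 mm. Pushed home, the tray's origin is at x = -17 mm here.
- sleeve_mouth (a point): centre of the sleeve's mouth, 22 mm above the worktop; axes as the sleeve's. Two small side lips flare outward in front of it, by 8 mm
- sleeve_stop (a point): centre of the inner face of the sleeve's back wall (the end stop), 22 mm above the worktop; axes as the sleeve's
- tray: Loose pale wooden open-topped tray, 160 long x 66 wide x 38 mm high, about 0.25 kg; side walls 4, end walls 5, floor 4 mm thick. Origin: centre of its underside; x along its length, z up. -x end: scooped (low front); +x end: plain full-height wall. At the start it is in the sleeve with its x against the sleeve's x, 58 to 72 mm of it outside the mouth. It slides under light friction (1 to 4 N), with no catch.
- scoop_end (a point): middle of the outer face of the tray's scooped end, 9 mm above its underside, tray x = -80 mm: between two 12 mm wide full-height posts the front is only 18 mm high. Tray home: stands 30 mm out of the mouth. Two metal coffee capsules (37 mm across, tops 30 mm high) are fixed in the tray at tray x = -52 and -5.5 mm
- high_end (a point): middle of the outer face of the tray's full-height end, 19 mm above its underside, tray x = +80 mm, 38 mm high. Next to it the tray has an empty cell, open above, from tray x = +20 to +75 mm, 58 mm wide, bounded at x = +18 mm by a rib 16 mm high
- jar: bystander: glass jar with red lid, 65 mm across, 82 mm high, standing beside the sleeve on its far side; origin centre of its base
- mug: bystander: white mug, 78x110x97 mm; origin centre of its base
- spice: bystander: spice jar with green cap, 46 mm across, 106 mm high; origin centre of its base
- tape: bystander: roll of tan tape lying flat, 96 mm across, 25 mm high; origin centre of its base
- soup: bystander: short food tin, 75 mm across, 58 mm high; origin centre of its base

How it is judged:
On the way, in this order (a step that is already met when the one before it is completed fails the run):
1. the tray is wholly out of the sleeve (x of each of scoop_end, high_end in the frame of sleeve below -0.067 m), for 0.1 s.
2. the turned tray has its full-height end in the sleeve's mouth (x of high_end in the frame of sleeve above -0.06 m and y of high_end in the frame of sleeve between -0.01 and 0.01 m and z of high_end in the frame of sleeve below 0.035 m and x of scoop_end in the frame of sleeve below -0.09 m), for 0.1 s.
At the end, for the whole second after the job is handed in: The tray is back in the sleeve, upright, full-height end within 6 mm of the back stop, scooped end facing out of the mouth, at rest (x of high_end in the frame of sleeve above 0.057 m and y of high_end in the frame of sleeve between -0.008 and 0.008 m and x of scoop_end in the frame of sleeve below -0.085 m and angle between tray's own z axis and vertical below 0.06 rad and linear speed of tray below 0.01 m/s); the robot touches nothing.
It fails at once if the tray is tipped by more than 35 degrees (angle between tray's own z axis and vertical above 0.61 rad).
It fails at once if a bystander (jar, mug, spice jar, tape or tin) is shifted by more than 30 mm (distance of any of jar, mug, spice, tape, soup from where it was at the start of the episode above 0.03 m).
It also fails if it takes over 72 s, if anything falls off the work surface, if the arm or the gripper's body presses on something with over 40 N, if the wrist force passes 120 N, or if a joint passes its speed limit or range.

ROBOT

A 7-joint arm with a two-finger parallel gripper is mounted at the origin on a cart in front of the work surface, level with it; the furniture and walls round the work are solid. World frame = base frame: x ahead of the robot, y to its left, z up, the work surface at z = 0. Lengths are in m, angles in rad, forces in N, time in s.
With the tool pointing down it reaches from about 0.375 to 0.925 m from the base axis. Payload 3.1 kg.
Tool frame: the origin (TCP) lies between the finger pads; the fingertips stand 14 mm ahead of it and the grasp point (between the pads) lies 5 mm behind it; z points along the fingers, y is the line along which they close (so a half turn about z gives the same grasp; the last joint's range is limited). The gripper opens to 85 mm and grips with 20 to 120 N. Pads are 22 mm wide; open, the fingers measure 114 mm over their backs; the gripper's body (76 mm by 85 mm) begins 54 mm behind the grasp point. The pads swing forward as they close: fully open they stand 13 mm farther back than shut.
Start: joints at [-1.41, 0.383, 0.044, 1.598, -0.018, 1.161, -0.05], TCP at [0.166, 0.628, 0.214] pointing down, gripper open.
Joint ranges: [-2.61, 2.61], [-0.41, 2.15], [-1.48, 1.57], [0, 2.5], [-1.57, 4.71], [0.05, 1.97], [-2.85, 2.85]. Speed limits (rad/s): [2.79, 2.79, 3.14, 3.14, 3.14, 3.14, 3.14].

INTERFACE

Orientations are given as a unit quaternion [w, x, y, z].
In Python, from rig import telemetry, viewer, order, finder gives the robot as it stands. The module is installed in compiled form; this text tells all that it offers.
- The arm moves only by the tool carry_out, never from a script. Its argument "series" is a list of rows, each a list of 7 numbers: the shift along the tool's x, y, z in mm, then the turn, a rotation vector about the tool's x, y, z in degrees, then the gripper command: -1 is shut, 1 is fully open, values between are in proportion. In form: [[tx, ty, tz, wx, wy, wz, jaw], ...]. A call has exactly 8 rows; each row is the pose to reach, as a shift and turn from the pose commanded when the call began, along the tool's axes at that moment; what a row does not reach only later rows make up. A row lasts 1/12 s, in which the tool goes at most 41.7 mm and 7.16 degrees, less where a joint would pass 70% of its speed; a pose out of reach is approached as far as the arm can. A call with a gripper value outside its range is refused whole. The fingers move at their own pace and stop on an object; the grip force is fixed at half the most. Time passes only in rows, so rows that repeat a pose let the fingers close, or fill a call up. It gives the time, the measured TCP pose, the force, the opening and the grip force at its end, in the units of the state.
- telemetry.sense(): the state, without advancing time (a new reading comes with each control period).
- viewer.camera(name): name is "side" or "top" or "wrist"; returns the picture (480x640x3 uint8, red, green, blue); there is no depth.
- viewer.camera_info(name): a dict with "fx", "fy", "cx", "cy" (pixels), "D" ([k1, k2, p1, p2, k3] as OpenCV has them; the pictures are not rectified), "origin" and "rotation" of the camera in the world. Camera axes: x right, y up, looking along -z (the intrinsics and any distortion apply to the point x, -y, -z); pixel columns grow to the right and rows downward; lengths in m; the calibration is good to about 2 mm. A picture is of the moment at which its call begins: read the wrist's pose just before it. camera_info takes no time and is no camera call; for the wrist camera it gives the pose at the moment of the call.
- order.job_done(): hands the job in; it is judged then, once.
Trained networks look in the newest picture that a camera, given by its name, has taken for a name from the list of things; names that differ only in an ending like _2 or _b are one class to them, and where a whole thing is asked for, a point or a joint stands for the part that bears it (a point fixed in the world has none). Each returns a list of dicts, best first, with "p" (0 to 1); they miss things now and then, are a little off and sometimes report something else, mostly with a low value. They report only what shows in the picture. A call takes as long as a camera call.
- finder.find_in(query, camera): "point" ([column, row] in pixels, amid what is visible of it).
- finder.tip_of(query, camera): "point" ([column, row] in pixels: a listed point, or the origin of a listed thing).
The state is a dict: "time_s": time; "q": joint angles; "joint_vel": joint speeds; "effort": joint torques, N m; "ee_pos": TCP position; "orientation": TCP orientation; "contact_force": force on the tool from outside, world axes, zero at the start; "wrist_torque": the same for the moment, N m; "width": finger opening in m; "grip_force": force on a finger pad.
Only numpy, scipy, OpenCV 4.12 (cv2) and the standard library are available. Lean on these libraries where they do the work, as an engineer would, in place of code of your own. Each camera call takes 0.05 s, during which the arm holds its last target. There are 200 camera calls.

## Working session

There is one attempt and no reset: what is moved stays moved. The work goes in short steps, Python scripts to look and compute and a tool call to move; the robot and the scene stay as the last step left them, time stands still between calls to the robot, and variables do not carry over. Pictures are saved under pics/ and viewed, at most 10 in all, crops included, and the job is handed in when it is done.

Besides the shell and the picture viewer there is one more tool, called after "Emit:" as name(argument=value, ...), one argument or row to a line, values as JSON. carry_out: Moves the arm, as the interface text tells. Its arguments: {"type":"object","properties":{"series":{"type":"array"}},"required":["series"]}

```bash
mkdir -p pics
cat > h.py <<'E'
import numpy as np, cv2
from rig import telemetry, viewer, order, finder
from scipy.spatial.transform import Rotation as R
def info(n):
    i=viewer.camera_info(n);K=np.array([[i['fx'],0,i['cx']],[0,i['fy'],i['cy']],[0,0,1.]])
    r=np.array(i['rotation'],float)
    if r.shape!=(3,3): r=R.from_quat(r,scalar_first=True).as_matrix()
    return K,np.array(i['D'],float),np.array(i['origin'],float),r
def back(n,p,z,I=None):
    K,D,o,r=I or info(n)
    u=cv2.undistortPoints(np.array(p,float).reshape(-1,1,2),K,D).reshape(-1,2)
    d=np.c_[u[:,0],-u[:,1],-np.ones(len(u))]@r.T
    return o+d*((z-o[2])/d[:,2])[:,None]
def proj(n,P,I=None):
    K,D,o,r=I or info(n)
    c=(np.array(P,float).reshape(-1,3)-o)@r*[1,-1,-1]
    return cv2.projectPoints(c,np.zeros(3),np.zeros(3),K,D)[0].reshape(-1,2)
def snap(n,f=None):
    I=info(n);im=viewer.camera(n)
    if f: cv2.imwrite('pics/'+f,im[:,:,::-1])
    return im,I
E
python3 - <<'E'
from h import *
s=telemetry.sense();print(s['time_s'],s['ee_pos'],s['orientation'],s['width'])
Z={'sleeve_mouth':.022,'sleeve_stop':.022,'high_end':.019,'scoop_end':.009,'jar':0,'mug':0,'spice':0,'tape':0,'soup':0,'sleeve':0,'tray':0}
for n in('top','side'):
    im,I=snap(n,n+'0.png');print(n,I[2],I[3].round(3).tolist())
    for q in Z if n=='top' else ['sleeve_mouth','high_end','sleeve_stop']:
        for d in finder.tip_of(q,n)[:2]: print(n,q,round(d['p'],2),np.round(d['point'],1),back(n,d['point'],Z[q],I).round(4)[0])
E
```

```text
0.0 [0.16609053 0.62740138 0.21246454] [-1.01488628e-04  1.28995121e-01  9.91644350e-01 -1.31609108e-03] 0.08573902459718831
top [ 0.28050863 -0.02180479  1.42279565] [[0.012, 0.978, -0.207], [-1.0, 0.013, 0.003], [0.005, 0.207, 0.978]]
top sleeve_mouth 0.93 [274.3 276.2] [0.4882 0.0896 0.022 ]
top sleeve_stop 0.63 [222.8 285.2] [0.4641 0.2151 0.022 ]
top high_end 0.93 [297.8 269. ] [0.5073 0.0325 0.019 ]
top jar 0.87 [234.  241.3] [0.5788 0.1957 0.    ]
top jar 0.21 [275.8 278.5] [0.4857 0.0874 0.    ]
top mug 0.56 [285.  166.9] [0.7778 0.0721 0.    ]
top mug 0.31 [265.6 280.5] [0.4803 0.1127 0.    ]
top spice 0.64 [313.1 166.3] [ 0.7804 -0.0008  0.    ]
top tape 0.64 [422.9 335. ] [ 0.3504 -0.2764  0.    ]
top tape 0.6 [262.8 278.4] [0.4855 0.1198 0.    ]
top soup 0.81 [447.5 248. ] [ 0.5687 -0.3437  0.    ]
top tray 0.74 [266.6 278.6] [0.4851 0.1103 0.    ]
side [0.62173447 1.06671033 0.53529295] [[-0.999, -0.002, 0.044], [0.041, -0.401, 0.915], [0.016, 0.916, 0.4]]
side sleeve_mouth 0.55 [358.8 283. ] [0.4894 0.0949 0.022 ]
side high_end 0.69 [355.1 265.9] [0.488  0.0125 0.019 ]
side high_end 0.29 [380.8 315.1] [0.4628 0.2121 0.019 ]
side sleeve_stop 0.65 [378.8 317.1] [0.4682 0.2237 0.022 ]
```

View pics/top0.png

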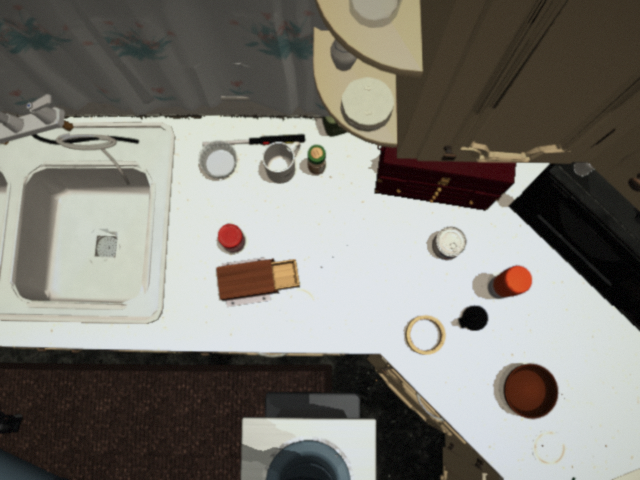

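View pics/side0.png

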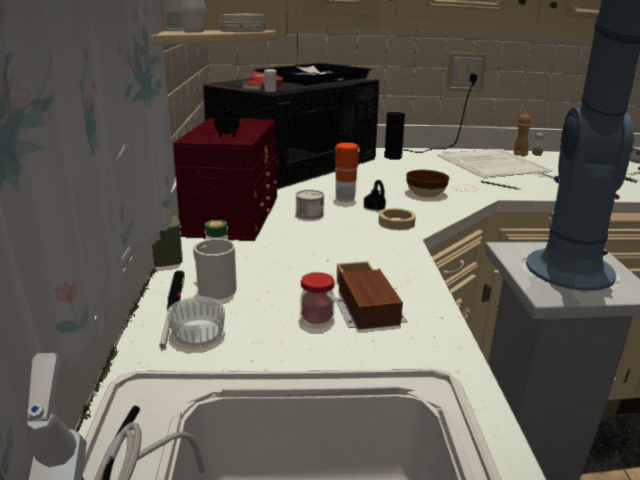

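The top picture shows the sleeve at about (217–274, 262–303), with the pale tray end out to about (299, 273). The side picture shows the jar at (317, 298) beyond the sleeve, and the space in front of the mouth is clear. Next I'll move over the mouth.

Emit:
carry_out(
  series=[
    [-25, -25, 0, 0, 0, 0, 1],
    [-50, -50, 0, 0, 0, 0, 1],
    [-75, -75, 0, 0, 0, 0, 1],
    [-100, -100, 0, 0, 0, 0, 1],
    [-125, -126, 0, 0, 0, 0, 1],
    [-150, -152, 0, 0, 0, 0, 1],
    [-175, -178, 0, 0, 0, 0, 1],
    [-200, -204, 0, 0, 0, 0, 1],
  ],
)

```text
time_s: 1.47
ee_pos: [0.3082, 0.3785, 0.2142]
orientation: [0.0, 0.129, 0.992, 0.0]
contact_force: [-0.2, -0.4, 0.0]
width: 0.0855
grip_force: 0.0
```

Emit:
carry_out(
  series=[
    [-25, -25, 0, 0, 0, 6, 1],
    [-50, -50, 0, 0, 0, 12, 1],
    [-75, -75, 0, 0, 0, 19, 1],
    [-100, -100, 0, 0, 0, 26, 1],
    [-125, -126, 0, 0, 0, 33, 1],
    [-150, -152, 0, 0, 0, 40, 1],
    [-175, -178, 0, 0, 0, 47, 1],
    [-200, -204, 0, 0, 0, 54, 1],
  ],
)

```text
time_s: 2.13
ee_pos: [0.4493, 0.13, 0.2143]
orientation: [0.0, 0.568, 0.823, 0.001]
contact_force: [0.4, -0.4, -0.3]
width: 0.0856
grip_force: 0.0
```

```bash
cat >> h.py <<'E'
def go(P,yaw_y):
    "shift (mm, tool axes) and turn about tool z (deg) to bring the TCP to P with the tool's y at world azimuth yaw_y (deg)"
    s=telemetry.sense();T=R.from_quat(s['orientation'],scalar_first=True)
    y=T.as_matrix()[:,1];a=np.degrees(np.arctan2(y[1],y[0]))
    print('t',round(s['time_s'],2),'q7',round(s['q'][6],2),'tcp',s['ee_pos'].round(4),'az',round(a,1),'shift',(T.inv().apply(np.array(P)-s['ee_pos'])*1000).round(1),'turn',round(-((yaw_y-a+180)%360-180),1))
E
python3 - <<'E'
from h import *
im,I=snap('wrist','w0.png')
print(I[2],I[3].round(3).tolist())
for q,z in {'sleeve_mouth':.022,'sleeve_stop':.022,'high_end':.019}.items():
    for d in finder.tip_of(q,'wrist')[:2]: print(q,round(d['p'],2),np.round(d['point'],1),back('wrist',d['point'],z,I).round(4)[0])
go([.5,.04,.2],10.8)
E
```

```text
[0.41908797 0.20797578 0.37564503] [[0.935, -0.335, -0.116], [0.355, 0.885, 0.301], [0.002, -0.323, 0.946]]
sleeve_mouth 0.86 [342.4 254.9] [0.487  0.0897 0.022 ]
sleeve_stop 0.95 [378.  107.7] [0.4667 0.2191 0.022 ]
high_end 0.85 [332.7 312.6] [0.501  0.0302 0.019 ]
t 2.33 q7 0.01 tcp [0.4491 0.1306 0.2141] az 21.0 shift [-102.9   15.    14.1] turn 10.2
```

View pics/w0.png

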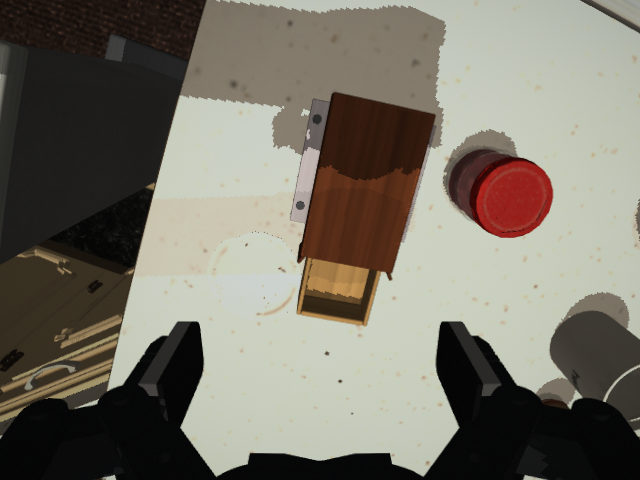

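The wrist picture shows the sleeve roof with corners near (332,93), (435,115), (393,273) and (302,257). The tray's high end has its top corners near (298,313) and (366,325).

Run:
```python
from h import *
im,I=snap('wrist')
c=back('wrist',[[332,93],[435,115],[393,272],[302,258]],.048,I)[:,:2]
t=back('wrist',[[297.5,314],[366.5,325.5]],.038,I)[:,:2]
L=lambda a,b:np.linalg.norm(a-b).round(4)
az=lambda v:np.degrees(np.arctan2(v[1],v[0])).round(1)
print('len',L(c[0],c[3]),L(c[1],c[2]),'wid',L(c[0],c[1]),L(c[2],c[3]),'az',az(c[0]-c[3]),az(c[1]-c[2]),az(c[1]-c[0]),az(c[2]-c[3]))
print('ctr',c.mean(0),'mouth',(c[2]+c[3])/2,'tray',L(*t),t.mean(0),az(t[1]-t[0]))
cv2.imwrite('pics/w0c.png',cv2.resize(im[230:340,280:410,::-1],None,fx=5,fy=5,interpolation=cv2.INTER_CUBIC))
```

```text
len 0.1341 0.1318 wid 0.0801 0.0786 az 100.6 100.0 9.9 11.5
ctr [0.47764615 0.15768575] mouth [0.48955052 0.09226873] tray 0.0646 [0.49889434 0.03342286] 10.2
```

View pics/w0c.png

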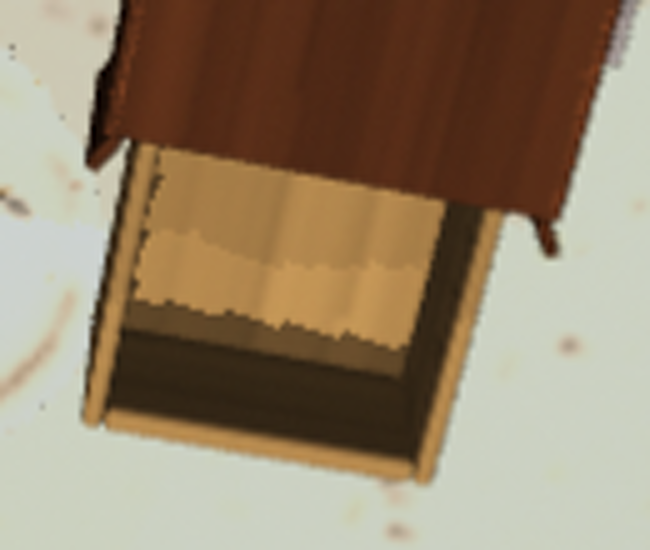

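The crop shows the roof's front corners and the flared lips, and the tray end lies on the sleeve axis. The mouth is at (0.489, 0.0915), the axis at azimuth 100.3°, and the end wall sticks out about 59 mm. The sizes match those given.

Run:
```python
from h import *
go([.4958,.0541,.014],10.3)
```

```text
t 2.38 q7 0.01 tcp [0.4484 0.1321 0.214 ] az 21.2 shift [-90.   15.9 199.9] turn 10.9
```

Emit:
carry_out(
  series=[
    [-15, 3, 15, 0, 0, 2, 1],
    [-30, 6, 30, 0, 0, 4, 1],
    [-45, 9, 45, 0, 0, 6, 1],
    [-60, 12, 60, 0, 0, 8, 1],
    [-75, 15, 75, 0, 0, 10, 1],
    [-89, 16, 90, 0, 0, 10.9, 1],
    [-89, 16, 110, 0, 0, 10.9, 1],
    [-89, 16, 120, 0, 0, 10.9, 1],
  ],
)

```text
time_s: 3.05
ee_pos: [0.4941, 0.0556, 0.0918]
orientation: [-0.001, 0.64, 0.768, -0.001]
contact_force: [-0.2, -0.3, -0.7]
width: 0.0854
grip_force: 0.0
```

Run:
```python
from h import *
im,I=snap('wrist','w1.png')
go([.4958,.0541,.014],10.3)
```

```text
t 3.1 q7 0.16 tcp [0.4925 0.0559 0.0904] az 10.5 shift [-2.4  3.4 76.4] turn 0.2
```

View pics/w1.png

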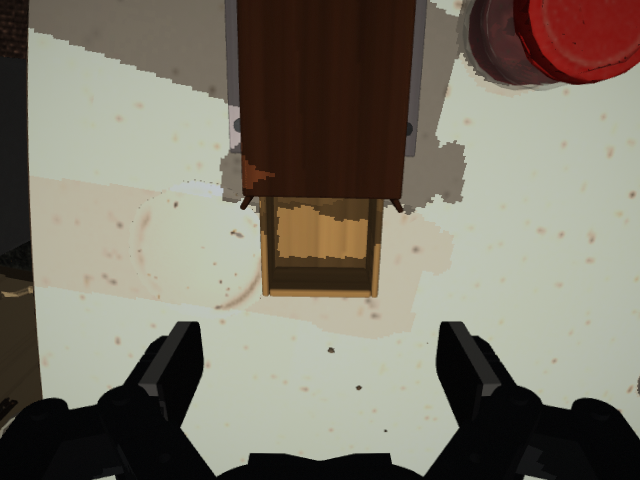

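The tray is centred between the fingers (its edges are at columns 261–381, the fingers at 203–437). The sleeve is aligned to within about 0.6°, so I'll go down and grip.

Emit:
carry_out(
  series=[
    [-2, 1, 15, 0, 0, 0.6, 1],
    [-2, 1, 30, 0, 0, 0.6, 1],
    [-2, 1, 45, 0, 0, 0.6, 1],
    [-2, 1, 60, 0, 0, 0.6, 1],
    [-2, 1, 70, 0, 0, 0.6, 1],
    [-2, 1, 77, 0, 0, 0.6, 1],
    [-2, 1, 77, 0, 0, 0.6, 0.3],
    [-2, 1, 77, 0, 0, 0.6, -1],
  ],
)

```text
time_s: 3.77
ee_pos: [0.4971, 0.0532, 0.017]
orientation: [-0.0, 0.645, 0.765, 0.0]
contact_force: [0.6, -0.8, 1.0]
width: 0.0638
grip_force: 0.0
```

Emit:
carry_out(
  series=[
    [0, 0, 0, 0, 0, 0, -1],
    [0, 0, 0, 0, 0, 0, -1],
    [0, 0, 0, 0, 0, 0, -1],
    [0, 0, 0, 0, 0, 0, -1],
    [0, 0, 0, 0, 0, 0, -1],
    [-2, 0, 0, 0, 0, 0, -1],
    [-5, 0, 0, 0, 0, 0, -1],
    [-10, 0, 0, 0, 0, 0, -1],
  ],
)

```text
time_s: 4.43
ee_pos: [0.4977, 0.0435, 0.0165]
orientation: [-0.001, 0.645, 0.765, -0.0]
contact_force: [-0.5, 1.2, 0.2]
width: 0.0003
grip_force: 0.8
```

Run:
```python
from h import *
im,I=snap('wrist','w2.png'); s=telemetry.sense(); print(s['ee_pos'],s['width'],s['grip_force'])
for k in(.0,.02):print(proj('wrist',s['ee_pos']+[0,0,k],I))
im,_=snap('side','s2.png');cv2.imwrite('pics/s2c.png',cv2.resize(im[180:360,280:460,::-1],None,fx=3,fy=3))
```

```text
[0.49809601 0.04161612 0.01656263] 0.00015991921937776428 0.5560393535415642
[[320.40254564 306.91244856]]
[[320.46200647 331.22459109]]
```

View pics/w2.png

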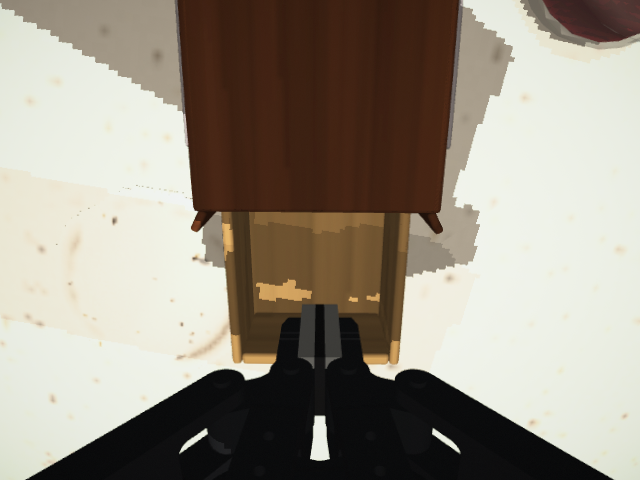

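Run:
```python
from h import *
I=info('wrist');s=telemetry.sense();print(I[2],s['ee_pos'],s['width'])
print(back('wrist',[[317,358]],.038,I),back('wrist',[[318,212]],.048,I))
u=np.array([-.17,.985,0])
for k in(0,.011):
  for dz in(-.014,0,.014,.028,.04): print(k,dz,proj('wrist',s['ee_pos']+k*u+[0,0,dz],I))
# apparent width of tray
a=back('wrist',[[222,215],[409,215],[235,355],[398,355]],.038,I);print(np.linalg.norm(a[1]-a[0]),np.linalg.norm(a[3]-a[2]))
```

```text
[0.48400939 0.12413179 0.17779428] [0.49811925 0.04160129 0.0165655 ] -3.4427996074798648e-06
[[0.49912299 0.0283503  0.038     ]] [[0.489296   0.08972111 0.048     ]]
0 -0.014 [[319.99929299 288.84023494]]
0 0 [[320.03018674 302.89204022]]
0 0.014 [[320.06578127 319.13881079]]
0 0.028 [[320.10720167 338.12325327]]
0 0.04 [[320.14846346 357.12154237]]
0.011 -0.014 [[319.91261703 266.87691322]]
0.011 0 [[319.93787384 279.59856715]]
0.011 0.014 [[319.96710014 294.36796026]]
0.011 0.028 [[320.00128776 311.71156734]]
0.011 0.04 [[320.03554364 329.16399519]]
0.06515372609066908 0.06436589199605162
```

View pics/s2c.png

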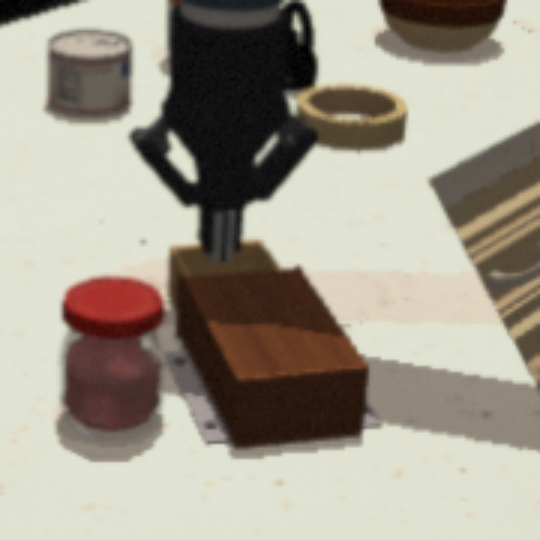

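Run:
```python
from h import *
s=telemetry.sense();u=np.array([-.17,.985,0])
for k in(0,.011):
  for dz in(-.014,0,.014,.028,.04): print(k,dz,proj('side',s['ee_pos']+k*u+[0,0,dz])[0].round(1))
print('mouth top centre .048',proj('side',[.4893,.0905,.048]),'tray end top',proj('side',[.499,.031,.038]))
im=cv2.imread('pics/s2.png')
cv2.imwrite('pics/s2d.png',cv2.resize(im[230:290,325:385],None,fx=9,fy=9,interpolation=cv2.INTER_NEAREST))
```

```text
0 -0.014 [351.3 279.3]
0 0 [351.6 273.2]
0 0.014 [351.9 267.1]
0 0.028 [352.2 260.9]
0 0.04 [352.4 255.5]
0.011 -0.014 [352.7 281.7]
0.011 0 [353.  275.6]
0.011 0.014 [353.3 269.5]
0.011 0.028 [353.6 263.2]
0.011 0.04 [353.9 257.8]
mouth top centre .048 [[359.25531026 270.11570893]] tray end top [[351.09877618 261.55277796]]
```

View pics/s2d.png

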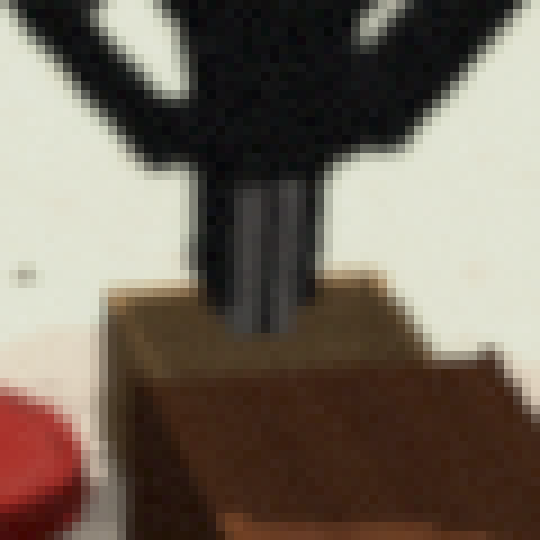

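Both views put the shut fingertips about 35 mm above the worktop, higher than the given tool geometry says. They closed above the tray walls, so I'll raise, open, go lower by what I saw, and grip again.

Emit:
carry_out(
  series=[
    [0, 0, -10, 0, 0, 0, -1],
    [0, 0, -20, 0, 0, 0, -1],
    [4, 0, -20, 0, 0, 0, 1],
    [8, 0, -20, 0, 0, 0, 1],
    [12, 0, -20, 0, 0, 0, 1],
    [12, 0, -20, 0, 0, 0, 1],
    [12, 0, -20, 0, 0, 0, 1],
    [12, 0, -20, 0, 0, 0, 1],
  ],
)

```text
time_s: 5.2
ee_pos: [0.4964, 0.0547, 0.0366]
orientation: [-0.0, 0.645, 0.764, -0.0]
contact_force: [0.3, -0.4, -0.0]
width: 0.072
grip_force: 0.0
```

Emit:
carry_out(
  series=[
    [0, 0, 0, 0, 0, 0, 1],
    [0, 0, 8, 0, 0, 0, 1],
    [0, 0, 16, 0, 0, 0, 1],
    [0, 0, 24, 0, 0, 0, 1],
    [0, 0, 32, 0, 0, 0, 1],
    [0, 0, 40, 0, 0, 0, 1],
    [0, 0, 40, 0, 0, 0, 1],
    [0, 0, 40, 0, 0, 0, 1],
  ],
)

```text
time_s: 5.87
ee_pos: [0.4959, 0.0542, -0.0041]
orientation: [-0.001, 0.645, 0.764, -0.001]
contact_force: [-0.3, 0.5, -0.5]
width: 0.0855
grip_force: 0.0
```

Emit:
carry_out(
  series=[
    [0, 0, 3, 0, 0, 0, 1],
    [0, 0, 6, 0, 0, 0, 1],
    [0, 0, 8, 0, 0, 0, 1],
    [0, 0, 8, 0, 0, 0, 1],
    [0, 0, 8, 0, 0, 0, -1],
    [0, 0, 8, 0, 0, 0, -1],
    [0, 0, 8, 0, 0, 0, -1],
    [0, 0, 8, 0, 0, 0, -1],
  ],
)

```text
time_s: 6.53
ee_pos: [0.497, 0.0546, -0.0107]
orientation: [0.0, 0.645, 0.764, 0.0]
contact_force: [-0.2, -0.7, 3.7]
width: 0.0654
grip_force: 67.8
```

Emit:
carry_out(
  series=[
    [0, 0, 0, 0, 0, 0, -1],
    [0, 0, 0, 0, 0, 0, -1],
    [0, 0, 0, 0, 0, 0, -1],
    [0, 0, 0, 0, 0, 0, -1],
    [0, 0, 0, 0, 0, 0, -1],
    [0, 0, 0, 0, 0, 0, -1],
    [0, 0, 0, 0, 0, 0, -1],
    [0, 0, 0, 0, 0, 0, -1],
  ],
)

```text
time_s: 7.2
ee_pos: [0.497, 0.0546, -0.0107]
orientation: [0.0, 0.645, 0.764, 0.0]
contact_force: [-0.4, -0.1, 5.2]
width: 0.0651
grip_force: 68.0
```

Emit:
carry_out(
  series=[
    [-4, 0, 0, 0, 0, 0, -1],
    [-12, 0, 0, 0, 0, 0, -1],
    [-20, 0, 0, 0, 0, 0, -1],
    [-29, 0, 0, 0, 0, 0, -1],
    [-38, 0, 0, 0, 0, 0, -1],
    [-47, 0, 0, 0, 0, 0, -1],
    [-56, 0, 0, 0, 0, 0, -1],
    [-65, 0, 0, 0, 0, 0, -1],
  ],
)

```text
time_s: 7.87
ee_pos: [0.5084, -0.0082, -0.0107]
orientation: [-0.001, 0.645, 0.764, 0.001]
contact_force: [-0.3, 4.6, 5.9]
width: 0.0648
grip_force: 67.9
```

Emit:
carry_out(
  series=[
    [-9, 0, 0, 0, 0, 0, -1],
    [-18, 0, 0, 0, 0, 0, -1],
    [-27, 0, 0, 0, 0, 0, -1],
    [-36, 0, 0, 0, 0, 0, -1],
    [-45, 0, 0, 0, 0, 0, -1],
    [-54, 0, 0, 0, 0, 0, -1],
    [-63, 0, 0, 0, 0, 0, -1],
    [-70, 0, 0, 0, 0, 0, -1],
  ],
)

```text
time_s: 8.53
ee_pos: [0.52, -0.0776, -0.0107]
orientation: [-0.001, 0.645, 0.764, 0.001]
contact_force: [-0.6, 6.0, 6.9]
width: 0.0651
grip_force: 68.0
```

Run:
```python
from h import *
s=telemetry.sense();print(s['ee_pos'],s['width'],s['contact_force'],s['q'].round(2))
im,I=snap('top')
for q,z in(('high_end',.019),('scoop_end',.009),('tray',0)):
  for d in finder.tip_of(q,'top')[:2]: print(q,round(d['p'],2),d['point'],back('top',d['point'],z,I)[0].round(4))
cv2.imwrite('pics/t3.png',cv2.resize(im[220:360,180:460,::-1],None,fx=2.5,fy=2.5))
```

```text
[ 0.52001493 -0.07755248 -0.01067024] 0.06507883599139871 [-0.63565988  6.03369223  6.88574846] [-0.32  0.51  0.46  2.05 -0.37  0.65  0.55]
scoop_end 0.87 [291.3, 272.3] [0.5004 0.0488 0.009 ]
tray 0.68 [322.8, 267.5] [ 0.515  -0.0291  0.    ]
tray 0.18 [314.4, 166.8] [ 0.779  -0.0042  0.    ]
```

View pics/t3.png

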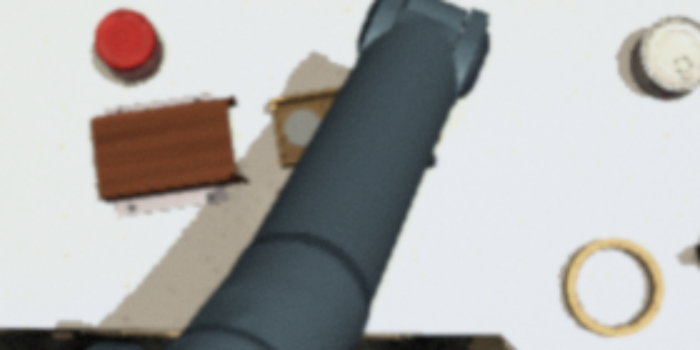

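The tray is wholly out: the scooped end shows about 40 mm clear of the mouth in the crop. q7 leaves room for a −180° turn, so I'll do it in four calls.

Emit:
carry_out(
  series=[
    [0, 0, -2, 0, 0, -3, -1],
    [0, 0, -2, 0, 0, -8, -1],
    [0, 0, -2, 0, 0, -14, -1],
    [0, 0, -2, 0, 0, -20, -1],
    [0, 0, -2, 0, 0, -26, -1],
    [0, 0, -2, 0, 0, -32, -1],
    [0, 0, -2, 0, 0, -38, -1],
    [0, 0, -2, 0, 0, -44, -1],
  ],
)

```text
time_s: 9.4
ee_pos: [0.5177, -0.0792, -0.0105]
orientation: [-0.001, 0.309, 0.951, -0.001]
contact_force: [-0.1, -1.1, -2.3]
width: 0.0651
grip_force: 66.9
```

Emit:
carry_out(
  series=[
    [0, 0, 0, 0, 0, -6, -1],
    [0, 0, 0, 0, 0, -12, -1],
    [0, 0, 0, 0, 0, -18, -1],
    [0, 0, 0, 0, 0, -24, -1],
    [0, 0, 0, 0, 0, -30, -1],
    [0, 0, 0, 0, 0, -36, -1],
    [0, 0, 0, 0, 0, -42, -1],
    [0, 0, 0, 0, 0, -46, -1],
  ],
)

```text
time_s: 10.07
ee_pos: [0.5176, -0.0792, -0.0106]
orientation: [-0.001, -0.086, 0.996, -0.0]
contact_force: [-0.7, 0.8, -2.5]
width: 0.0652
grip_force: 66.8
```

Emit:
carry_out(
  series=[
    [0, 0, 0, 0, 0, -6, -1],
    [0, 0, 0, 0, 0, -12, -1],
    [0, 0, 0, 0, 0, -18, -1],
    [0, 0, 0, 0, 0, -24, -1],
    [0, 0, 0, 0, 0, -30, -1],
    [0, 0, 0, 0, 0, -36, -1],
    [0, 0, 0, 0, 0, -42, -1],
    [0, 0, 0, 0, 0, -46, -1],
  ],
)

```text
time_s: 10.73
ee_pos: [0.5175, -0.0792, -0.0105]
orientation: [-0.001, -0.469, 0.883, 0.0]
contact_force: [-1.5, 0.2, -1.3]
width: 0.065
grip_force: 66.9
```

Run:
```python
from h import *
s=telemetry.sense();print(s['width'],s['contact_force'],s['q'].round(2))
go([.52,-.0776,-.01],189.7)
im,I=snap('top')
for q,z in(('high_end',.019),('scoop_end',.009),('tray',0)):
  for d in finder.tip_of(q,'top')[:2]: print(q,round(d['p'],2),d['point'],back('top',d['point'],z,I)[0].round(4))
```

```text
0.06498897949017055 [-1.53268907  0.24473942 -1.31310729] [ 0.16  0.47 -0.1   2.03  0.08  0.64  2.55]
t 10.73 q7 2.55 tcp [ 0.5175 -0.0792 -0.0105] az 145.9 shift [-2.7 -1.2 -0.5] turn -43.8
high_end 0.61 [335.8, 256.6] [ 0.5396 -0.0608  0.019 ]
high_end 0.58 [447.1, 246.8] [ 0.5679 -0.3385  0.019 ]
scoop_end 0.77 [388.5, 293.1] [ 0.4517 -0.1916  0.009 ]
scoop_end 0.24 [334.0, 255.0] [ 0.5454 -0.0566  0.009 ]
tray 0.43 [233.0, 240.6] [0.5806 0.1983 0.    ]
```

q7 rose to 2.55 (limit 2.85), so it grows with a negative turn. I'll set the tray down here, turn the gripper back +180°, regrasp near the scooped end and turn the rest.

Emit:
carry_out(
  series=[
    [0, 0, 1, 0, 0, 0, -1],
    [0, 0, 2, 0, 0, 0, -1],
    [0, 0, 2, 0, 0, 0, 1],
    [0, 0, 2, 0, 0, 0, 1],
    [0, 0, 2, 0, 0, 0, 1],
    [0, 0, -10, 0, 0, 0, 1],
    [0, 0, -30, 0, 0, 0, 1],
    [0, 0, -50, 0, 0, 0, 1],
  ],
)

```text
time_s: 11.6
ee_pos: [0.5187, -0.0784, 0.0415]
orientation: [-0.001, -0.467, 0.884, 0.0]
contact_force: [0.6, -0.4, 0.8]
width: 0.0854
grip_force: 0.0
```

Emit:
carry_out(
  series=[
    [15, 0, 0, 0, 0, 6, 1],
    [30, 0, 0, 0, 0, 12, 1],
    [45, 0, 0, 0, 0, 18, 1],
    [60, 0, 0, 0, 0, 24, 1],
    [75, 0, 0, 0, 0, 30, 1],
    [90, 0, 0, 0, 0, 36, 1],
    [105, 0, 0, 0, 0, 42, 1],
    [120, 0, 0, 0, 0, 48, 1],
  ],
)

```text
time_s: 12.27
ee_pos: [0.4518, -0.1782, 0.0419]
orientation: [0.001, -0.064, 0.998, -0.0]
contact_force: [0.2, -0.2, 0.1]
width: 0.0852
grip_force: 0.0
```

Emit:
carry_out(
  series=[
    [0, 0, 0, 0, 0, 6, 1],
    [0, 0, 0, 0, 0, 12, 1],
    [0, 0, 0, 0, 0, 18, 1],
    [0, 0, 0, 0, 0, 24, 1],
    [0, 0, 0, 0, 0, 30, 1],
    [0, 0, 0, 0, 0, 36, 1],
    [0, 0, 0, 0, 0, 42, 1],
    [0, 0, 0, 0, 0, 48, 1],
  ],
)

```text
time_s: 12.93
ee_pos: [0.4523, -0.1775, 0.0418]
orientation: [0.001, 0.347, 0.938, 0.0]
contact_force: [-0.4, -0.1, 0.1]
width: 0.0856
grip_force: 0.0
```

Emit:
carry_out(
  series=[
    [0, 0, 0, 0, 0, 6, 1],
    [0, 0, 0, 0, 0, 12, 1],
    [0, 0, 0, 0, 0, 18, 1],
    [0, 0, 0, 0, 0, 24, 1],
    [0, 0, 0, 0, 0, 30, 1],
    [0, 0, 0, 0, 0, 36, 1],
    [0, 0, 0, 0, 0, 42, 1],
    [0, 0, 0, 0, 0, 48, 1],
  ],
)

```text
time_s: 13.6
ee_pos: [0.4523, -0.1773, 0.0418]
orientation: [0.0, 0.698, 0.716, 0.001]
contact_force: [0.8, -0.2, 0.2]
width: 0.0853
grip_force: 0.0
```

Emit:
carry_out(
  series=[
    [0, 0, 0, 0, 0, 6, 1],
    [0, 0, 0, 0, 0, 12, 1],
    [0, 0, 0, 0, 0, 18, 1],
    [0, 0, 0, 0, 0, 24, 1],
    [0, 0, 0, 0, 0, 30, 1],
    [0, 0, 0, 0, 0, 36, 1],
    [0, 0, 0, 0, 0, 36, 1],
    [0, 0, 0, 0, 0, 36, 1],
  ],
)

```text
time_s: 14.27
ee_pos: [0.4522, -0.1773, 0.0415]
orientation: [0.0, 0.884, 0.468, 0.001]
contact_force: [-0.4, -0.5, 0.3]
width: 0.0854
grip_force: 0.0
```

Run:
```python
from h import *
go([.450,-.1786,-.0107],-34.1)
im,I=snap('wrist','w4.png')
for q,z in(('high_end',.019),('scoop_end',.009),('tray',0)):
  for d in finder.tip_of(q,'wrist')[:2]: print(q,round(d['p'],2),np.round(d['point'],1),back('wrist',d['point'],z,I)[0].round(4))
```

```text
t 14.27 q7 -0.05 tcp [ 0.4522 -0.1773  0.0415] az -34.1 shift [-2.4 -1.2 52.2] turn -0.0
scoop_end 0.84 [320.6 296.1] [ 0.4451 -0.1883  0.009 ]
tray 0.9 [317.5 132.1] [ 0.4896 -0.1201  0.    ]
```

View pics/w4.png

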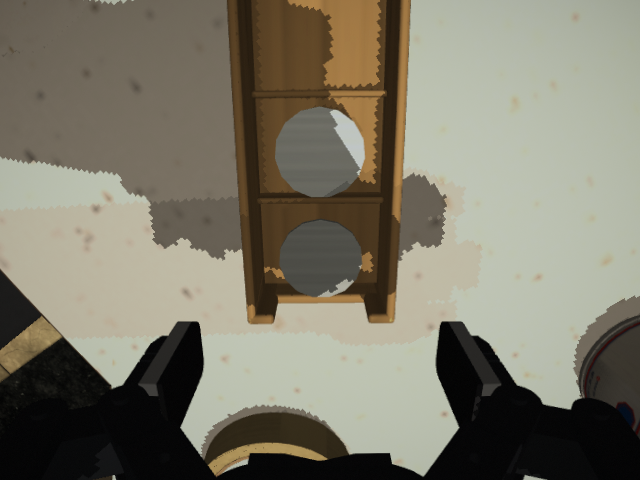

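The tray is upright and centred between the fingers (columns 248–395), with the scooped end at row 320 and the tape clear behind. I'll go down and grip.

Emit:
carry_out(
  series=[
    [0, 0, 10, 0, 0, 0, 1],
    [0, 0, 22, 0, 0, 0, 1],
    [0, 0, 34, 0, 0, 0, 1],
    [0, 0, 46, 0, 0, 0, 1],
    [0, 0, 52, 0, 0, 0, 1],
    [0, 0, 52, 0, 0, 0, 1],
    [0, 0, 52, 0, 0, 0, -1],
    [0, 0, 52, 0, 0, 0, -1],
  ],
)

```text
time_s: 15.13
ee_pos: [0.4519, -0.178, -0.0109]
orientation: [0.0, 0.884, 0.467, -0.0]
contact_force: [-6.8, 3.0, 6.4]
width: 0.065
grip_force: 67.3
```

Emit:
carry_out(
  series=[
    [0, 0, 0, 0, 0, 0, -1],
    [0, 0, 0, 0, 0, 0, -1],
    [0, 0, 0, 0, 0, 0, -1],
    [0, 0, 0, 0, 0, 0, -1],
    [0, 0, 0, 0, 0, 0, -1],
    [0, 0, 0, 0, 0, 0, -1],
    [0, 0, 0, 0, 0, 0, -1],
    [0, 0, 0, 0, 0, 0, -1],
  ],
)

```text
time_s: 15.8
ee_pos: [0.4521, -0.1779, -0.0108]
orientation: [0.0, 0.884, 0.467, 0.0]
contact_force: [0.3, -0.6, 2.3]
width: 0.0652
grip_force: 67.8
```

Run:
```python
from h import *
m=np.array([.4890,.0910]);a=np.radians(99.7);u=np.array([np.cos(a),np.sin(a)])
# TCP 146 mm behind high end; high end to stand 25 mm before the mouth
p=m-u*.171
go([*p,-.0107],9.7); print(p)
s=telemetry.sense();print(s['width'],s['contact_force'],s['q'].round(2))
```

```text
t 15.8 q7 0.03 tcp [ 0.4521 -0.1779 -0.0108] az -34.3 shift [ 1.199e+02 -2.300e+00 -1.000e-01] turn -44.0
[ 0.51781168 -0.07755529]
0.06515039923579358 [ 0.33359301 -0.64361515  2.25939274] [-0.15  0.46  0.5   2.15 -0.38  0.61  0.03]
```

Emit:
carry_out(
  series=[
    [10, 0, -2, 0, 0, -5, -1],
    [25, 0, -2, 0, 0, -10, -1],
    [40, 0, -2, 0, 0, -16, -1],
    [55, 0, -2, 0, 0, -22, -1],
    [70, -1, -2, 0, 0, -28, -1],
    [87, -1, -2, 0, 0, -34, -1],
    [104, -2, -2, 0, 0, -40, -1],
    [120, -2, -2, 0, 0, -44, -1],
  ],
)

```text
time_s: 16.47
ee_pos: [0.5168, -0.0759, -0.0099]
orientation: [-0.001, 0.643, 0.766, -0.001]
contact_force: [0.7, -0.2, -2.5]
width: 0.0649
grip_force: 67.2
```

Emit:
carry_out(
  series=[
    [0, 0, 1, 0, 0, 0, -1],
    [0, 0, 2, 0, 0, 0, -1],
    [0, 0, 2, 0, 0, 0, -1],
    [0, 0, 2, 0, 0, 0, -1],
    [0, 0, 2, 0, 0, 0, -1],
    [0, 0, 2, 0, 0, 0, -1],
    [0, 0, 2, 0, 0, 0, -1],
    [0, 0, 2, 0, 0, 0, -1],
  ],
)

```text
time_s: 17.13
ee_pos: [0.5178, -0.0779, -0.0108]
orientation: [0.0, 0.645, 0.764, 0.0]
contact_force: [0.6, 2.5, 3.6]
width: 0.0651
grip_force: 67.9
```

Run:
```python
from h import *
s=telemetry.sense();print(s['width'],s['contact_force'],s['q'].round(2))
m=np.array([.4890,.0910]);a=np.radians(99.7);u=np.array([np.cos(a),np.sin(a)]);p=m-u*.171
go([*p,-.0107],9.7)
im,I=snap('wrist','w5.png')
# sleeve edges seen from here: brown mask, fit the roof's outline
h=cv2.cvtColor(im,cv2.COLOR_RGB2HSV);print(im.shape)
for q,z in(('sleeve_mouth',.022),('sleeve_stop',.022),('high_end',.019),('scoop_end',.009)):
  for d in finder.tip_of(q,'wrist')[:1]: print(q,round(d['p'],2),np.round(d['point'],1),back('wrist',d['point'],z,I)[0].round(4))
im,J=snap('top')
for q,z in(('sleeve_mouth',.022),('high_end',.019),('scoop_end',.009)):
  for d in finder.tip_of(q,'top')[:1]: print(q,round(d['p'],2),np.round(d['point'],1),back('top',d['point'],z,J)[0].round(4))
# dump predicted pixels of roof and tray edges, and grey profile along rows
im,I=snap('wrist')
for r in(20,60,100,140,180,220,260): 
  g=cv2.GaussianBlur(im,(3,3),0)[r].astype(int); d=np.abs(g[2:]-g[:-2]).sum(1); ix=[i for i in range(1,637) if d[i]>90 and d[i]>=d[i-1] and d[i]>d[i+1]]; print(r,[(i+1,tuple(g[i+4])) for i in ix if 120<i<520])
```

```text
0.06506903081713632 [0.56433535 2.49619371 3.62899691] [-0.19  0.49  0.3   2.05 -0.23  0.64  0.44]
t 17.13 q7 0.44 tcp [ 0.5178 -0.0779 -0.0108] az 9.6 shift [ 0.3  0.1 -0.1] turn -0.1
(480, 640, 3)
scoop_end 0.86 [319.  351.8] [ 0.5192 -0.0893  0.009 ]
sleeve_mouth 0.86 [273.6 276.8] [0.4867 0.0912 0.022 ]
high_end 0.9 [283.1 271.3] [0.5011 0.0685 0.019 ]
scoop_end 0.4 [273.5 279. ] [0.4831 0.0924 0.009 ]
20 [(184, (np.int64(103), np.int64(77), np.int64(44))), (409, (np.int64(54), np.int64(40), np.int64(23))), (450, (np.int64(148), np.int64(138), np.int64(122)))]
60 [(187, (np.int64(106), np.int64(79), np.int64(45))), (407, (np.int64(55), np.int64(41), np.int64(24))), (448, (np.int64(153), np.int64(143), np.int64(127)))]
100 [(191, (np.int64(116), np.int64(86), np.int64(50))), (405, (np.int64(55), np.int64(41), np.int64(24))), (445, (np.int64(155), np.int64(145), np.int64(128)))]
140 [(194, (np.int64(117), np.int64(87), np.int64(51))), (373, (np.int64(114), np.int64(86), np.int64(49))), (403, (np.int64(57), np.int64(43), np.int64(24))), (442, (np.int64(157), np.int64(147), np.int64(130))), (507, (np.int64(229), np.int64(232), np.int64(221)))]
180 [(198, (np.int64(121), np.int64(91), np.int64(52))), (382, (np.int64(116), np.int64(87), np.int64(50))), (401, (np.int64(60), np.int64(45), np.int64(27))), (439, (np.int64(158), np.int64(148), np.int64(130))), (485, (np.int64(230), np.int64(234), np.int64(223)))]
220 [(202, (np.int64(124), np.int64(92), np.int64(53))), (279, (np.int64(131), np.int64(130), np.int64(120))), (435, (np.int64(155), np.int64(144), np.int64(125))), (462, (np.int64(231), np.int64(235), np.int64(222)))]
260 [(164, (np.int64(132), np.int64(124), np.int64(108))), (211, (np.int64(141), np.int64(107), np.int64(62))), (218, (np.int64(63), np.int64(47), np.int64(28))), (515, (np.int64(230), np.int64(233), np.int64(220)))]
```

Emit:
carry_out(
  series=[
    [5, 1, 0, 0, 0, 0, -1],
    [10, 1, 0, 0, 0, 0, -1],
    [15, 1, 0, 0, 0, 0, -1],
    [20, 1, 0, 0, 0, 0, -1],
    [25, 1, 0, 0, 0, 0, -1],
    [30, 1, 0, 0, 0, 0, -1],
    [37, 1, 0, 0, 0, 0, -1],
    [45, 1, 0, 0, 0, 0, -1],
  ],
)

```text
time_s: 18.3
ee_pos: [0.5114, -0.0342, -0.0108]
orientation: [0.001, 0.645, 0.764, -0.0]
contact_force: [0.4, -5.5, 5.3]
width: 0.065
grip_force: 68.3
```

Emit:
carry_out(
  series=[
    [4, 0, 0, 0, 0, 0, -1],
    [8, 0, 0, 0, 0, 0, -1],
    [13, 0, 0, 0, 0, 0, -1],
    [18, 0, 0, 0, 0, 0, -1],
    [23, 0, 0, 0, 0, 0, -1],
    [28, 0, 0, 0, 0, 0, -1],
    [34, 0, 0, 0, 0, 0, -1],
    [40, 0, 0, 0, 0, 0, -1],
  ],
)

```text
time_s: 18.97
ee_pos: [0.5046, 0.0055, -0.0108]
orientation: [0.001, 0.645, 0.764, -0.0]
contact_force: [0.9, -5.0, 6.0]
width: 0.065
grip_force: 68.5
```

Emit:
carry_out(
  series=[
    [7, 0, 0, 0, 0, 0, -1],
    [14, 0, 0, 0, 0, 0, -1],
    [21, 0, 0, 0, 0, 0, -1],
    [28, 0, 0, 0, 0, 0, -1],
    [35, 0, 0, 0, 0, 0, -1],
    [42, 0, 0, 0, 0, 0, -1],
    [49, 0, 0, 0, 0, 0, -1],
    [55, 0, 0, 0, 0, 0, -1],
  ],
)

```text
time_s: 19.63
ee_pos: [0.4953, 0.06, -0.0108]
orientation: [0.001, 0.645, 0.764, -0.0]
contact_force: [0.9, -5.0, 6.4]
width: 0.065
grip_force: 68.5
```

Run:
```python
from h import *
s=telemetry.sense();print(s['ee_pos'],s['width'],s['contact_force'],s['q'].round(2))
for n in('wrist','top'):
  im,I=snap(n,n+'6.png')
  for q,z in(('sleeve_mouth',.022),('scoop_end',.009)):
    for d in finder.tip_of(q,n)[:1]: print(n,q,round(d['p'],2),np.round(d['point'],1),back(n,d['point'],z,I)[0].round(4))
```

```text
[ 0.49533953  0.05995084 -0.01082826] 0.06497635529248798 [ 0.92756941 -5.03554171  6.43203929] [-0.45  0.45  0.29  2.11 -0.21  0.61  0.15]
wrist sleeve_mouth 0.76 [315.3 263. ] [0.4883 0.0911 0.022 ]
wrist scoop_end 0.77 [320.9 354.6] [0.4977 0.0474 0.009 ]
top scoop_end 0.53 [286.4 167.8] [0.7722 0.0678 0.009 ]
```

Emit:
carry_out(
  series=[
    [0, 0, 0, 0, 0, 0, 1],
    [0, 0, 0, 0, 0, 0, 1],
    [0, 0, 0, 0, 0, 0, 1],
    [0, 0, 0, 0, 0, 0, 1],
    [0, 0, -15, 0, 0, 0, 1],
    [0, 0, -30, 0, 0, 0, 1],
    [0, 0, -45, 0, 0, 0, 1],
    [0, 0, -60, 0, 0, 0, 1],
  ],
)

```text
time_s: 20.6
ee_pos: [0.4943, 0.061, 0.0489]
orientation: [-0.001, 0.645, 0.764, -0.001]
contact_force: [0.4, -0.7, -0.0]
width: 0.0852
grip_force: 0.0
```

Emit:
carry_out(
  series=[
    [-15, 0, 0, 0, 0, 0, -1],
    [-30, 0, 0, 0, 0, 0, -1],
    [-45, 0, 0, 0, 0, 0, -1],
    [-50, 0, 0, 0, 0, 0, -1],
    [-50, 0, 0, 0, 0, 0, -1],
    [-50, 0, 0, 0, 0, 0, -1],
    [-50, 0, 10, 0, 0, 0, -1],
    [-50, 0, 20, 0, 0, 0, -1],
  ],
)

```text
time_s: 21.27
ee_pos: [0.504, 0.013, 0.0284]
orientation: [0.0, 0.644, 0.765, 0.001]
contact_force: [0.1, -0.2, -0.3]
width: 0.0001
grip_force: 0.0
```

Emit:
carry_out(
  series=[
    [0, 0, 8, 0, 0, 0, -1],
    [0, 0, 16, 0, 0, 0, -1],
    [0, 0, 24, 0, 0, 0, -1],
    [0, 0, 30, 0, 0, 0, -1],
    [0, 0, 34, 0, 0, 0, -1],
    [0, 0, 37, 0, 0, 0, -1],
    [0, 0, 38, 0, 0, 0, -1],
    [0, 0, 38, 0, 0, 0, -1],
  ],
)

```text
time_s: 21.93
ee_pos: [0.5036, 0.0114, -0.0093]
orientation: [-0.0, 0.645, 0.764, -0.0]
contact_force: [0.1, -0.7, 0.6]
width: -0.0002
grip_force: 0.0
```

Run:
```python
from h import *
s=telemetry.sense();print(s['ee_pos'],s['width'],s['contact_force'],s['q'].round(2))
im,I=snap('wrist','w7.png')
for q,z in(('sleeve_mouth',.022),('scoop_end',.009)):
    for d in finder.tip_of(q,'wrist')[:1]: print(q,round(d['p'],2),np.round(d['point'],1),back('wrist',d['point'],z,I)[0].round(4))
go([.4980,.0455,-.012],9.7)
```

```text
[ 0.50359604  0.01144346 -0.00926275] -0.00020021245995367225 [ 0.05340766 -0.68763864  0.55228502] [-0.37  0.46  0.3   2.1  -0.23  0.62  0.26]
sleeve_mouth 0.73 [315.7 108.7] [0.4887 0.0909 0.022 ]
scoop_end 0.85 [319.4 228.3] [0.4967 0.0501 0.009 ]
t 22.08 q7 0.26 tcp [ 0.504   0.0115 -0.0087] az 9.7 shift [34.5 -0.2  3.3] turn -0.0
```

Emit:
carry_out(
  series=[
    [5, 0, 2, 0, 0, 0, -1],
    [10, 0, 2, 0, 0, 0, -1],
    [15, 0, 2, 0, 0, 0, -1],
    [20, 0, 2, 0, 0, 0, -1],
    [24, 0, 2, 0, 0, 0, -1],
    [28, 0, 2, 0, 0, 0, -1],
    [32, 0, 2, 0, 0, 0, -1],
    [36, 0, 2, 0, 0, 0, -1],
  ],
)

```text
time_s: 22.75
ee_pos: [0.4976, 0.0467, -0.0111]
orientation: [0.0, 0.645, 0.764, -0.0]
contact_force: [0.2, -1.1, -0.2]
width: -0.0002
grip_force: 0.8
```

Emit:
carry_out(
  series=[
    [0.5, 0, 0, 0, 0, 0, -1],
    [1, 0, 0, 0, 0, 0, -1],
    [1.5, 0, 0, 0, 0, 0, -1],
    [2, 0, 0, 0, 0, 0, -1],
    [2.5, 0, 0, 0, 0, 0, -1],
    [3, 0, 0, 0, 0, 0, -1],
    [3.5, 0, 0, 0, 0, 0, -1],
    [4, 0, 0, 0, 0, 0, -1],
  ],
)

```text
time_s: 23.42
ee_pos: [0.4969, 0.0508, -0.0111]
orientation: [0.0, 0.645, 0.764, -0.0]
contact_force: [0.7, -1.5, 0.6]
width: -0.0002
grip_force: 0.9
```

Emit:
carry_out(
  series=[
    [0.5, 0, 0, 0, 0, 0, -1],
    [1, 0, 0, 0, 0, 0, -1],
    [1.5, 0, 0, 0, 0, 0, -1],
    [2, 0, 0, 0, 0, 0, -1],
    [2.5, 0, 0, 0, 0, 0, -1],
    [3, 0, 0, 0, 0, 0, -1],
    [3.5, 0, 0, 0, 0, 0, -1],
    [4, 0, 0, 0, 0, 0, -1],
  ],
)

```text
time_s: 24.08
ee_pos: [0.4967, 0.0509, -0.0111]
orientation: [0.002, 0.646, 0.763, -0.001]
contact_force: [0.5, -9.3, 0.8]
width: -0.0
grip_force: 4.7
```

Run:
```python
from h import *
s=telemetry.sense();print(s['ee_pos'],s['contact_force'])
im,I=snap('wrist','w8.png')
for q,z in(('sleeve_mouth',.022),('scoop_end',.009)):
    for d in finder.tip_of(q,'wrist')[:1]: print(q,round(d['p'],2),np.round(d['point'],1),back('wrist',d['point'],z,I)[0].round(4))
```

```text
[ 0.49670066  0.05092274 -0.01106503] [ 0.45568571 -9.34441965  0.79045252]
sleeve_mouth 0.6 [315.2 236.3] [0.4882 0.0915 0.022 ]
scoop_end 0.63 [319.8 304.4] [0.4949 0.0606 0.009 ]
```

The push stalled at about 9 N, with the scooped end about 31 mm out of the mouth against the expected 30. I'll push slightly more, then back off.

Emit:
carry_out(
  series=[
    [1, 0, 0, 0, 0, 0, -1],
    [2, 0, 0, 0, 0, 0, -1],
    [3, 0, 0, 0, 0, 0, -1],
    [4, 0, 0, 0, 0, 0, -1],
    [4, 0, 0, 0, 0, 0, -1],
    [0, 0, 0, 0, 0, 0, -1],
    [-6, 0, 0, 0, 0, 0, -1],
    [-15, 0, 0, 0, 0, 0, -1],
  ],
)

```text
time_s: 24.9
ee_pos: [0.4984, 0.042, -0.0112]
orientation: [-0.001, 0.644, 0.765, 0.001]
contact_force: [-1.2, 1.0, -0.1]
width: -0.0002
grip_force: 0.0
```

Emit:
carry_out(
  series=[
    [-15, 0, 0, 0, 0, 0, -1],
    [-30, 0, -10, 0, 0, 0, -1],
    [-45, 0, -25, 0, 0, 0, -1],
    [-60, 0, -40, 0, 0, 0, -1],
    [-70, 0, -60, 0, 0, 0, -1],
    [-80, 0, -80, 0, 0, 0, -1],
    [-80, 0, -100, 0, 0, 0, -1],
    [-80, 0, -100, 0, 0, 0, -1],
  ],
)

```text
time_s: 25.57
ee_pos: [0.516, -0.04, 0.0936]
orientation: [0.003, 0.646, 0.763, 0.003]
contact_force: [0.8, 0.1, 0.3]
width: 0.0
grip_force: 0.0
```

Run:
```python
from h import *
s=telemetry.sense();print(s['time_s'],s['ee_pos'],s['contact_force'])
Z={'sleeve_mouth':.022,'scoop_end':.009,'sleeve_stop':.022}
for n in('wrist','side'):
  im,I=snap(n,n+'9.png')
  for q,z in Z.items():
    for d in finder.tip_of(q,n)[:1]: print(n,q,round(d['p'],2),np.round(d['point'],1),back(n,d['point'],z,I)[0].round(4))
im,I=snap('top')
for q in('jar','mug','spice','tape','soup'):
    for d in finder.tip_of(q,'top')[:1]: print(q,round(d['p'],2),back('top',d['point'],0,I)[0].round(3))
```

```text
25.5667 [ 0.5160303  -0.04003974  0.09361888] [0.8235007  0.11538963 0.31428307]
wrist scoop_end 0.66 [310.4  60.4] [0.4945 0.0619 0.009 ]
side sleeve_mouth 0.93 [360.2 283. ] [0.4867 0.095  0.022 ]
side scoop_end 0.4 [358.8 280.6] [0.4849 0.0599 0.009 ]
side sleeve_stop 0.84 [379.9 317.1] [0.4663 0.2238 0.022 ]
jar 0.59 [0.571 0.185 0.   ]
mug 0.62 [0.777 0.077 0.   ]
spice 0.68 [ 0.776 -0.003  0.   ]
tape 0.89 [ 0.343 -0.282  0.   ]
soup 0.75 [ 0.573 -0.347  0.   ]
```

```bash
python3 -c "
from rig import order;print(order.job_done())"
```

```text
the job is handed in; nothing more can be done
None
```

The tray is turned and back in the sleeve, full-height end first and home against the stop by my last measurements (scooped end about 30 mm out of the mouth); the bystanders were unmoved within camera noise, and I handed the job in at about 26 s with no verdict returned.

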